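# Push the toothed retaining cap onto the spindle of a rotary specimen stage

## Robot

A 7-joint arm with a two-finger parallel gripper is mounted at the origin on the work surface. World frame = base frame: x ahead of the robot, y to its left, z up, the work surface at z = 0. Lengths are in m, angles in rad, forces in N, time in s.
With the tool pointing down it reaches from about 0.35 to 0.9 m from the base axis. Payload 19.9 kg.
Tool frame: the origin (TCP) lies between the finger pads; the fingertips stand 19 mm ahead of it and the grasp point (between the pads) is the TCP; z points along the fingers, y is the direction in which the jaws open and shut (so a half turn about z gives the same grasp; the last joint's range is limited). The gripper opens to 94 mm and grips with 3 to 60 N. Pads are 16 mm wide; open, the fingers measure 119 mm over their backs; the gripper's body (75 mm by 177 mm) begins 78 mm behind the grasp point.
Start: joints at [1.3, 0.417, -0.01, 1.614, 0.005, 1.111, -0.053], TCP at [0.142, -0.609, 0.224] pointing down, gripper open.
Joint ranges: [-2.81, 2.81], [-0.39, 2.02], [-1.27, 1.25], [0.06, 2.57], [-1.19, 4.33], [0.19, 2], [-2.82, 2.82]. Speed limits (rad/s): [1.89, 1.89, 2.39, 2.39, 3.01, 3.01, 3.01].

## Interface

Orientations are given as a 3x3 rotation matrix whose columns are the frame's x, y, z axes.
In Python, from rig import robot gives the robot as it stands. Calls block until the motion is done:
- robot.move_ptp(position, orientation): joint-space move of the TCP to a pose.
- robot.move_linear(position, velocity=0.15, frame=None, threshold=None): straight line of the TCP; frame=None keeps the orientation; velocity is the mean speed in m/s. With threshold (N) it stops when the force on the tool has changed by that much, and returns True; else False.
- robot.goto_joints(angles): joint-space move.
- robot.gripper_to(opening): finger opening in m; the grip force is fixed at half the most; returns when the fingers have stopped.
- robot.pause(seconds).
- robot.ik(position, orientation): joint angles nearest the present ones, or None.
- robot.get_state(): the state.
- robot.grab_frame(name): name is "side" or "top" or "wrist"; returns the picture (420x560x3 uint8, red, green, blue); there is no depth.
- robot.camera_info(name): a dict with "fx", "fy", "cx", "cy" (pixels), "rvec" (rotation vector, rad) and "tvec" (3), from world to camera coordinates, as OpenCV has them. Camera axes: x right, y down, z forward; pixel columns grow to the right and rows downward; lengths in m; the calibration is good to about 2 mm. A picture is of the moment at which its call begins: read the wrist's pose just before it. camera_info takes no time and is no camera call; for the wrist camera it gives the pose at the moment of the call.
A pose or a line that the arm cannot do raises robot.PlanningError and nothing moves.
- robot.sign_off(): hands the job in, once; it reports no verdict.
The state is a dict: "time": time; "qpos": joint angles; "joint_vel": joint speeds; "effort": joint torques, N m; "ee_pos": TCP position; "tool_rot": TCP orientation; "force": force on the tool from outside, world axes, zero at the start; "moment": the same for the moment, N m; "opening": finger opening in m.
Only numpy, scipy, OpenCV 4.12 (cv2) and the standard library are available. Lean on these libraries where they do the work, as an engineer would, in place of code of your own. Each camera call takes 0.05 s, during which the arm holds its last target.

## Task

Take the flanged steel push cap out of the small-parts tray, set it flange down over the bare spindle of the rotary specimen stage and press it straight down until its teeth have bitten and it holds the round platter tight against its spring. The platter's height is not known exactly, so go by the feel of it, do not ram the platter, and let go at the end. Leave the bush, the objective and the other things on the bench where they are.

Things in the scene. Friction and masses are not known exactly. Their poses are not given: they have to be found in the camera images.
- cap_centre (a point): Centre, half-way up, of the loose steel push cap (100 g): a round hat, 24 mm tall, flange down in the tray. Its lower 4 mm is a round flange 44 mm across; above stands a round hub 24 mm across, 20 mm tall (the part to grip). z up along its axis. As the fingers open they can draw the cap 1 to 2 mm back up, so press the platter's spring about half-way down or more
- cap: The same cap, origin at the centre of its underside. Through it runs a 13 mm bore; 4 mm above the underside twelve teeth reach in. They let the spindle's round end in when the cap is within about 1.5 mm of the axis, then drag with a steady 8 N or so (6 to 11 N from case to case; more as the end enters) all along the spindle, and hold against as much when the cap is let go
- spindle: The fixed plain steel spindle of the stage, 8 mm across with a round end, upright at the middle of the stage; origin on its axis at bench height, z up
- spindle_tip (a point): The very top of the spindle, 88 mm above the bench, on its axis
- stand: Fixed rotary stage: base 125 x 125 x 24 mm (origin at its underside's centre) carrying a black platter 90 mm wide, 6 mm thick, spindle through its 14 mm hole. Platter top 40 to 56 mm above the bench, not measured. It rests on a spring: 2 N at first, 1 N more per mm, solid after 6 mm (8 N), on top of the teeth's drag. Leave the cap bearing on it with over 3 N; over 15 N damages it
- tray: The fixed low aluminium tray, 110 x 200 mm, longer along its y; floor 3 mm thick, rim 10 mm above the bench. Origin at the centre of its underside. It holds the cap and the bush, about 90 mm apart along its y, either one on either side
- bush_centre (a point): Centre of the plain steel bush in the tray, a bystander: a tube without flange, 26 mm across, 26 mm tall
- objective_centre (a point): Centre of the standing aluminium microscope objective, 38 mm across and 60 mm tall, a bystander
- screwdriver: Screwdriver lying on the bench, 150 mm long, a bystander
- dish: Shallow glass dish, 76 mm across and 16 mm tall, a bystander; origin under its centre
- jar: Amber jar, 44 mm across and 60 mm tall, a bystander; origin under its centre
- gauge_block: Steel gauge block, 60 x 35 x 20 mm, a bystander; origin under its centre
Things that resemble listed ones, but are neither listed nor needed, are in the scene too. What is shaped like the cap but black or yellow is not meant.

How it is judged:
On the way, in this order (a step that is already met when the one before it is completed fails the run):
1. the push cap is upright on the spindle, its teeth past the spindle's end (horizontal distance between cap_centre and spindle_tip below 0.004 m and z of cap_centre in the frame of spindle_tip below 0.004 m and angle between cap's own z axis and vertical below 0.2 rad), for 0.1 s.
2. the cap is pressed against the platter (contact force between cap and stand above 3 N), for 0.2 s.
At the end, for the whole second after the job is handed in: The cap, released and at rest, stands upright (within 0.08 rad) and centred (within 3 mm) on the spindle and by its own bite bears on the platter with more than 3 N (horizontal distance between cap_centre and spindle_tip below 0.003 m and angle between cap's own z axis and vertical below 0.08 rad and contact force between cap and stand above 3 N and linear speed of cap below 0.01 m/s); the robot touches nothing.
It fails at once if the platter or its base is loaded with more than 15 N (contact force between stand and anything else above 15 N).
It fails at once if the bush, the objective or another bystander is moved more than 30 mm (distance of any of bush_centre, objective_centre, screwdriver, dish, jar, gauge_block from where it was at the start of the episode above 0.03 m).
It also fails if it takes over 48 s, if anything falls off the work surface, if the arm or the gripper's body presses on something with over 40 N, if the wrist force passes 120 N, or if a joint passes its speed limit or range.

## Working session

There is one attempt and no reset: what is moved stays moved. The work goes in short steps, each a Python script; the robot and the scene stay as the last script left them, time stands still between calls to the robot, and variables do not carry over. Pictures are saved under pics/ and viewed, and the job is handed in when it is done.

```bash
ls; mkdir -p pics; python3 - <<'E'
from rig import robot
import cv2
s=robot.get_state(); print(s['time'],s['ee_pos'],s['force'],s['opening']); print(s['tool_rot'])
for n in ['top','side','wrist']:
    i=robot.camera_info(n); print(n,i)
    cv2.imwrite(f'pics/{n}0.png',robot.grab_frame(n)[:,:,::-1])
E
```

```text
pics
0.0 [ 0.142274   -0.6082444   0.22382593] [-0.17187448 -0.40848076 -0.79361111] 0.09374308898056737
[[ 9.73717523e-01  2.27758786e-01 -3.47871920e-04]
 [ 2.27759038e-01 -9.73716849e-01  1.14819635e-03]
 [-7.72169433e-05 -1.19724988e-03 -9.99999280e-01]]
top {'fx': 394.1314062942385, 'fy': 394.1314062942385, 'cx': 287.94915860470627, 'cy': 207.12416727074944, 'rvec': array([ 2.15509245, -2.10667764,  0.18557559]), 'tvec': array([-0.01644935,  0.56023073,  1.24361517])}
side {'fx': 539.631013719828, 'fy': 539.631013719828, 'cx': 272.603922865548, 'cy': 213.38385432432614, 'rvec': array([ 1.04003911, -2.34691393,  1.10406256]), 'tvec': array([0.3720774 , 0.35037136, 1.1066906 ])}
wrist {'fx': 339.9364488940972, 'fy': 339.9364488940972, 'cx': 279.0550844761787, 'cy': 217.19924279170388, 'rvec': array([-2.30142289,  1.82314681,  0.23078288]), 'tvec': array([-0.62423823, -0.02700728,  0.39016067])}
```

View pics/top0.png

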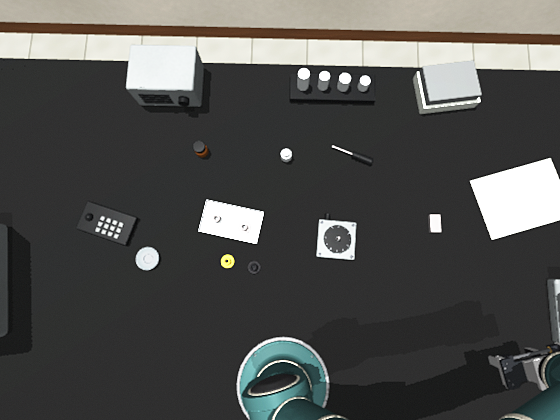

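View pics/side0.png

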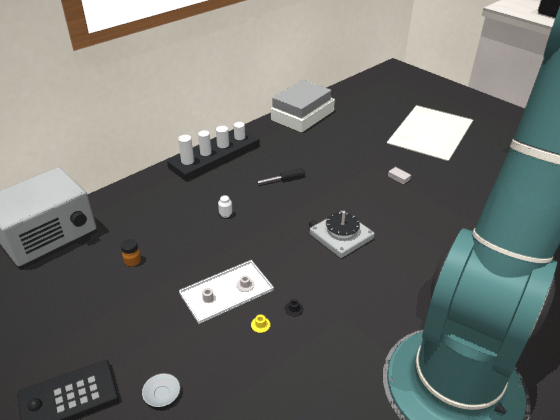

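View pics/wrist0.png

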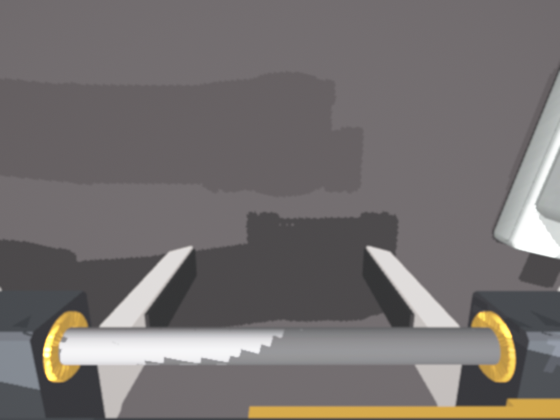

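Both views show the tray with two steel parts, at top (218,219) and (245,228), which are side (208,295) and (245,283). The stage is at top (337,239). 

These could be taken for the cap:
- steel part at side (245,283), seemingly flanged
- steel part at side (208,295), seemingly without a flange, so the bush
- yellow cap at side (261,323), excluded by colour
- black cap at side (294,306), excluded by colour

I'll check this in a close crop.

```bash
cat > h.py <<'E'
import numpy as np, cv2
from rig import robot
def KRT(i):
    K=np.array([[i['fx'],0,i['cx']],[0,i['fy'],i['cy']],[0,0,1]]);return K,cv2.Rodrigues(np.array(i['rvec']))[0],np.array(i['tvec'])
def ray(i,px):
    K,R,t=KRT(i); d=R.T@np.linalg.inv(K)@np.array([px[0],px[1],1.]); return -R.T@t,d
def onplane(i,px,z):
    c,d=ray(i,px); return c+d*(z-c[2])/d[2]
def proj(i,p):
    K,R,t=KRT(i); q=K@(R@np.array(p)+t); return q[:2]/q[2]
def tri(i1,p1,i2,p2):
    c,d=ray(i1,p1);e,f=ray(i2,p2)
    s=np.linalg.lstsq(np.c_[d,-f],e-c,rcond=None)[0]
    a=c+s[0]*d;b=e+s[1]*f; return (a+b)/2,np.linalg.norm(a-b)
def down(th):  # tool down, jaw (y) axis at angle th
    y=np.array([np.cos(th),np.sin(th),0]);z=np.array([0,0,-1.]);return np.c_[np.cross(y,z),y,z]
E
python3 - <<'E'
from h import *
s=cv2.imread('pics/side0.png');t=cv2.imread('pics/top0.png')
a=cv2.resize(s[255:345,170:310],None,fx=5.6,fy=3*5.6/3,interpolation=cv2.INTER_CUBIC)
cv2.imwrite('pics/c1.png',a)
b=np.hstack([cv2.resize(t[190:280,190:280],(400,400),interpolation=cv2.INTER_CUBIC),cv2.resize(t[205:275,300:370],(400,400),interpolation=cv2.INTER_CUBIC)])
cv2.imwrite('pics/c2.png',b)
cv2.imwrite('pics/c3.png',cv2.resize(s[195:265,295:390],None,fx=8,fy=8,interpolation=cv2.INTER_CUBIC))
i=robot.camera_info('top')
for p in [(218,219),(245,228)]: print(onplane(i,p,.027))
print(onplane(i,(337,239),.05))
E
```

```text
[0.51897118 0.22729174 0.027     ]
[0.49101475 0.1365726  0.027     ]
[ 0.45934223 -0.16450029  0.05      ]
```

View pics/c1.png

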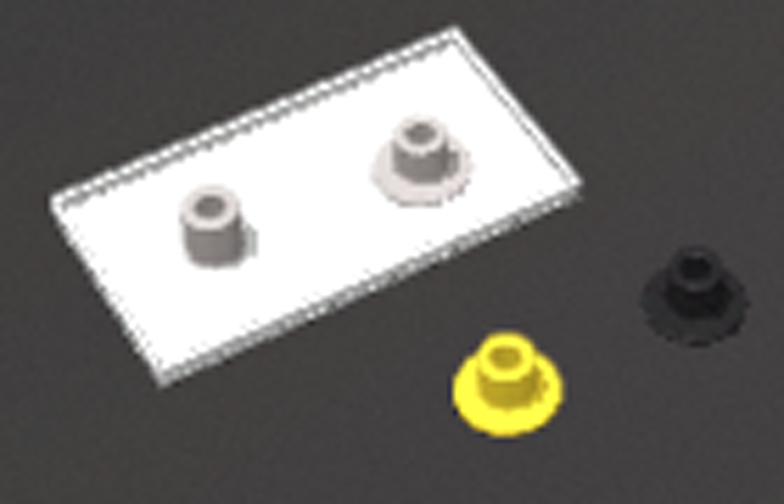

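View pics/c2.png

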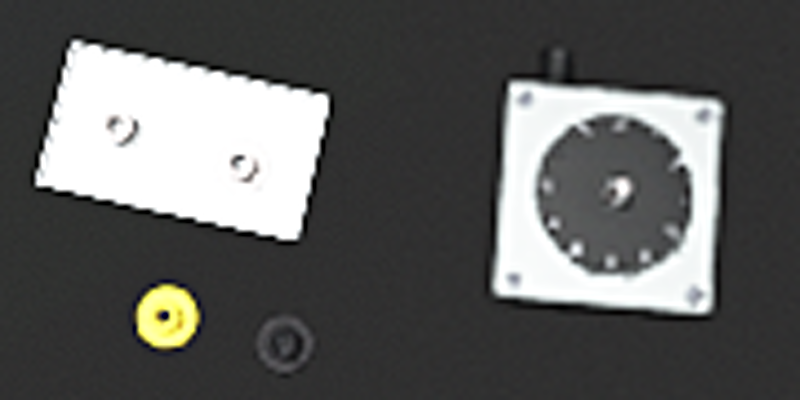

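View pics/c3.png

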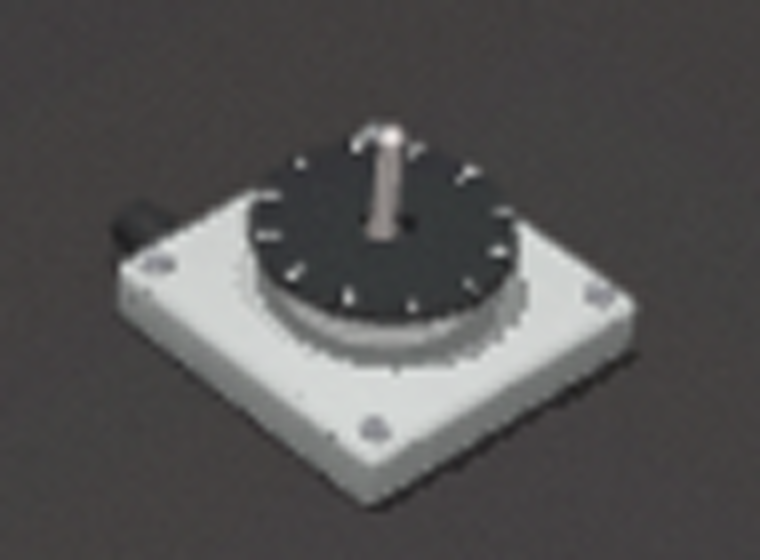

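The crop confirms it. The part at side (245,283) is steel with a hub and flange, so that is the cap. Side (208,295) is the plain bush. Next I'll locate the camera relative to the tool and take a wrist view of the spindle, using opposed orientations to cancel camera bias.

```bash
python3 - <<'E'
from h import *
s=robot.get_state();i=robot.camera_info('wrist');K,R,t=KRT(i)
T=s['tool_rot'];c=-R.T@t
print('cam in tool',T.T@(c-s['ee_pos']), 'axes',np.round(T.T@R.T,3).tolist(), proj(i,s['ee_pos']))
it,is_=robot.camera_info('top'),robot.camera_info('side')
# spindle tip in the two views
pt=(300+618/400*70,205+186/400*70); ps=(295+392/8,195+132/8)
print(pt,ps,tri(it,pt,is_,ps), onplane(it,pt,.088),onplane(is_,ps,.088))
# feasibility
for P in [(0.46,-0.165,.25),(0.491,.137,.25)]:
  for th in np.deg2rad(range(-180,180,30)):
    q=robot.ik(np.array(P),down(th)); print(P,round(np.degrees(th)),None if q is None else np.round(q,2))
E
```

```text
cam in tool [ 0.07150823 -0.00052738 -0.16045668] axes [[0.001, -0.969, -0.249], [1.0, 0.001, 0.001], [-0.001, -0.249, 0.969]] [279.72926171 274.86600312]
(408.15, 237.55) (344.0, 211.5) (array([ 0.53235671, -0.37500354, -0.06527442]), np.float64(0.1484248285920703)) [ 0.46533622 -0.3829918   0.088     ] [ 0.45982024 -0.1643006   0.088     ]
(0.46, -0.165, 0.25) -180 [-0.65  0.25  1.09  1.94 -0.25  1.1  -2.6 ]
(0.46, -0.165, 0.25) -150 [ 0.52  0.16 -0.26  1.91  0.05  1.08 -2.38]
(0.46, -0.165, 0.25) -120 [ 0.57  0.16 -0.32  1.9   0.06  1.09 -1.87]
(0.46, -0.165, 0.25) -90 [ 0.63  0.16 -0.39  1.9   0.07  1.09 -1.35]
(0.46, -0.165, 0.25) -60 [ 0.69  0.17 -0.45  1.9   0.08  1.09 -0.84]
(0.46, -0.165, 0.25) -30 [ 0.75  0.18 -0.52  1.9   0.1   1.09 -0.33]
(0.46, -0.165, 0.25) 0 [ 0.8   0.18 -0.58  1.9   0.11  1.09  0.18]
(0.46, -0.165, 0.25) 30 [ 0.84  0.19 -0.63  1.9   0.12  1.09  0.69]
(0.46, -0.165, 0.25) 60 [ 0.89  0.2  -0.68  1.9   0.14  1.1   1.2 ]
(0.46, -0.165, 0.25) 90 [ 0.93  0.2  -0.73  1.89  0.15  1.1   1.71]
(0.46, -0.165, 0.25) 120 [ 1.21  0.29 -1.08  1.89  0.29  1.13  2.12]
[... 195 characters left out ...]
1  1.12 -2.64]
(0.491, 0.137, 0.25) -120 [ 0.54  0.34 -1.04  1.84  0.32  1.15 -2.71]
(0.491, 0.137, 0.25) -90 [ 0.5   0.32 -0.99  1.84  0.29  1.14 -2.16]
(0.491, 0.137, 0.25) -60 [ 0.52  0.33 -1.02  1.84  0.31  1.14 -1.66]
(0.491, 0.137, 0.25) -30 [ 0.58  0.36 -1.1   1.84  0.35  1.16 -1.17]
(0.491, 0.137, 0.25) 0 [ 0.6   0.38 -1.14  1.84  0.37  1.16 -0.67]
(0.491, 0.137, 0.25) 30 [ 0.62  0.39 -1.17  1.84  0.39  1.17 -0.16]
(0.491, 0.137, 0.25) 60 [ 0.62  0.39 -1.17  1.84  0.39  1.17  0.37]
(0.491, 0.137, 0.25) 90 [ 0.62  0.39 -1.17  1.84  0.39  1.17  0.89]
(0.491, 0.137, 0.25) 120 [ 0.56  0.35 -1.08  1.84  0.34  1.15  1.46]
(0.491, 0.137, 0.25) 150 [ 0.56  0.35 -1.08  1.84  0.34  1.15  1.98]
```

```bash
python3 - <<'E'
from h import *
it,is_=robot.camera_info('top'),robot.camera_info('side')
pt=(300+218/400*70,237.55); ps=(295+392/8,195+132/8)
print(tri(it,pt,is_,ps), onplane(it,pt,.088),onplane(is_,ps,.088))
P=np.array([.460,-.165,.225])
for k,th in enumerate([-np.pi/2,np.pi/2]):
    robot.move_ptp(P,down(th)); robot.pause(.2)
    s=robot.get_state();i=robot.camera_info('wrist');im=robot.grab_frame('wrist')
    cv2.imwrite(f'pics/sp{k}.png',im[:,:,::-1]); np.save(f'sp{k}.npy',i,allow_pickle=True)
    print(s['time'],s['ee_pos'],proj(i,[.46,-.165,.088]),s['force'])
E
```

```text
(array([ 0.4599113 , -0.16361314,  0.08839186]), np.float64(0.0009919931281114102)) [ 0.46034029 -0.16335677  0.088     ] [ 0.45982024 -0.1643006   0.088     ]
2.3167 [ 0.45990832 -0.16547144  0.22495794] [278.69220144 211.81838454] [ 0.370716   -0.31502488 -0.45303739]
2.8167 [ 0.46001574 -0.16500013  0.22499691] [279.2265031  211.92564171] [ 0.33566203  0.61360088 -0.23027912]
```

View pics/sp0.png

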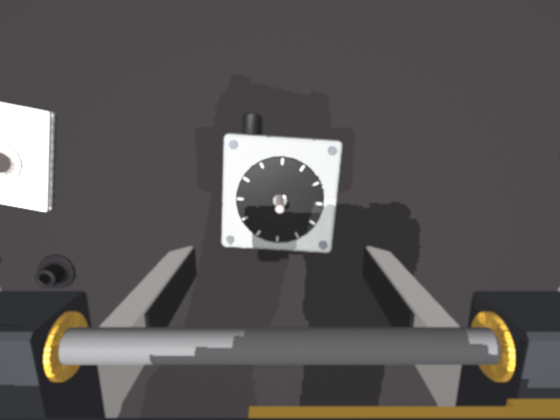

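View pics/sp1.png

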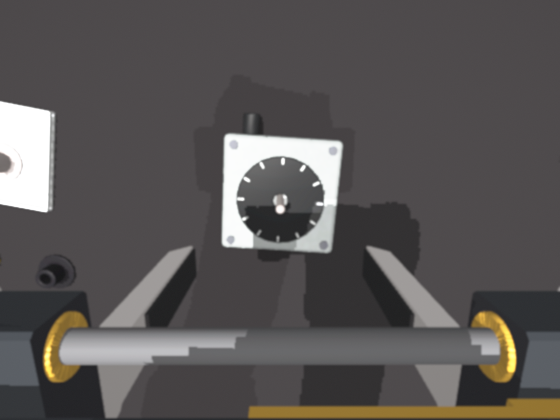

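Both pictures show the spindle tip near (280,209), and they are identical because move_ptp used the half-turn symmetry. I'll get the opposite view with explicit joints.

```bash
python3 - <<'E'
from h import *
P=np.array([.460,-.165,.225])
q=robot.ik(P,down(np.pi/2)); print(q)
robot.goto_joints(q); robot.pause(.2)
s=robot.get_state();i=robot.camera_info('wrist');im=robot.grab_frame('wrist')
print(s['tool_rot'].round(2).tolist(),s['ee_pos'],s['time'])
cv2.imwrite('pics/sp2.png',im[:,:,::-1]); np.save('sp2.npy',i,allow_pickle=True)
a=cv2.imread('pics/sp1.png')[180:230,255:305];b=im[180:230,255:305,::-1]
cv2.imwrite('pics/spc.png',np.hstack([cv2.resize(v,(400,400),interpolation=cv2.INTER_NEAREST) for v in (a,b)]))
E
```

```text
[ 0.62554759  0.19156473 -0.3853925   1.93292864  0.0834656   1.0323813
 -1.36712516]
[[1.0, 0.0, -0.0], [0.0, -1.0, 0.0], [-0.0, -0.0, -1.0]] [ 0.45999816 -0.16499529  0.2249847 ] 3.3167
```

View pics/spc.png

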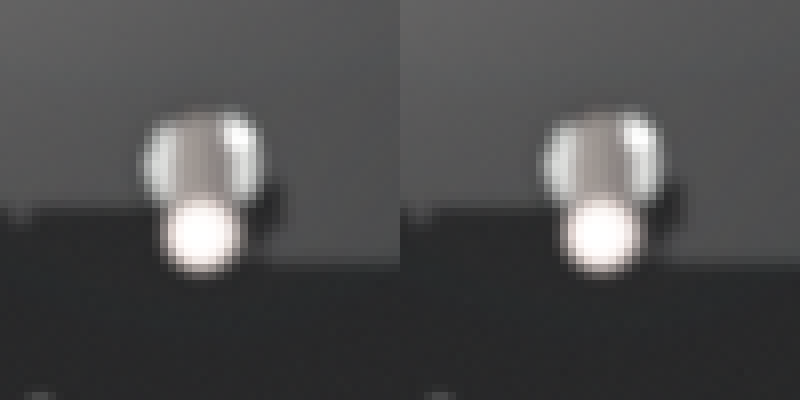

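```bash
cat >> h.py <<'E'
def blob(im,guess,thr,half=14):
    g=im.max(2) if im.ndim==3 else im
    m=(g>thr).astype(np.uint8)
    n,l,st,c=cv2.connectedComponentsWithStats(m)
    k=l[int(round(guess[1])),int(round(guess[0]))]
    return st[k],c[k]
E
python3 - <<'E'
from h import *
q=np.array(robot.get_state()['qpos'])
q[6]+=np.pi
robot.goto_joints(q); robot.pause(.2)
s=robot.get_state();i=robot.camera_info('wrist');im=robot.grab_frame('wrist')
print(s['tool_rot'].round(3).tolist(),s['ee_pos'],s['time'])
cv2.imwrite('pics/sp3.png',im[:,:,::-1]); np.save('sp3.npy',i,allow_pickle=True)
a=cv2.imread('pics/sp2.png')
cv2.imwrite('pics/spc2.png',np.hstack([cv2.resize(v[180:230,255:305],(400,400),interpolation=cv2.INTER_NEAREST) for v in (a,im[:,:,::-1])]))
E
```

```text
[[-1.0, 0.0, -0.0], [0.0, 1.0, -0.0], [0.0, -0.0, -1.0]] [ 0.45998347 -0.16504953  0.22499601] 6.325
```

View pics/spc2.png

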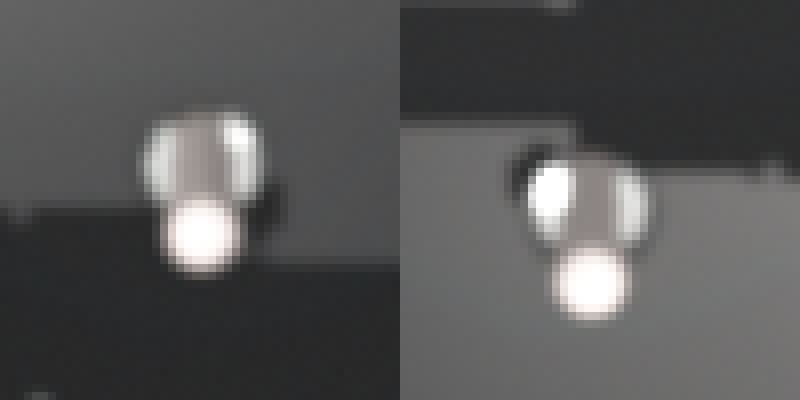

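The round end is at (279.9,209.0) in the first view and (278.4,215.0) in the turned one. Averaging the two cancels the hand-eye bias. I'll now do the same with the cap.

```bash
python3 - <<'E'
from h import *
r=[]
for k,g in ((2,(280,209)),(3,(278,215))):
    i=np.load(f'sp{k}.npy',allow_pickle=True).item(); im=cv2.imread(f'pics/sp{k}.png').astype(int)
    y0,x0=g[1]-6,g[0]-6
    sub=im[g[1]-4:g[1]+7,g[0]-7:g[0]+8].max(2)
    m=im[g[1]-7:g[1]+8,g[0]-7:g[0]+8].min(2)>205
    ys,xs=np.nonzero(m); c=(g[0]-7+xs.mean(),g[1]-7+ys.mean())
    p=onplane(i,c,.084);r.append(p);print(c,m.sum(),p,'manual',onplane(i,{2:(279.9,209.0),3:(278.4,215.0)}[k],.084))
print('spindle',np.mean(r,0))
C=np.array([.491,.137,.165])
robot.move_ptp(C,down(np.pi/2+np.deg2rad(-15)));robot.pause(.2)
s=robot.get_state();i=robot.camera_info('wrist');im=robot.grab_frame('wrist')
print(s['tool_rot'].round(3).tolist(),s['ee_pos'],s['time'],s['qpos'],proj(i,[.491,.137,.027]))
cv2.imwrite('pics/cap0.png',im[:,:,::-1]); np.save('cap0.npy',i,allow_pickle=True)
E
```

```text
(np.float64(279.734693877551), np.float64(208.3877551020408)) 49 [ 0.46234557 -0.16546983  0.084     ] manual [ 0.46177441 -0.16562111  0.084     ]
(np.float64(278.6458333333333), np.float64(214.79166666666666)) 48 [ 0.46254782 -0.16511068  0.084     ] manual [ 0.46274418 -0.16533522  0.084     ]
spindle [ 0.4624467  -0.16529026  0.084     ]
[[-0.966, 0.26, 0.0], [0.26, 0.966, -0.0], [-0.0, -0.0, -1.0]] [0.4913143  0.13602679 0.16513581] 7.7583 [ 0.14690779  0.33161234 -0.56560839  1.94065301  0.21989509  0.92960941
  0.78101311] [279.85617087 212.17144804]
```

View pics/cap0.png

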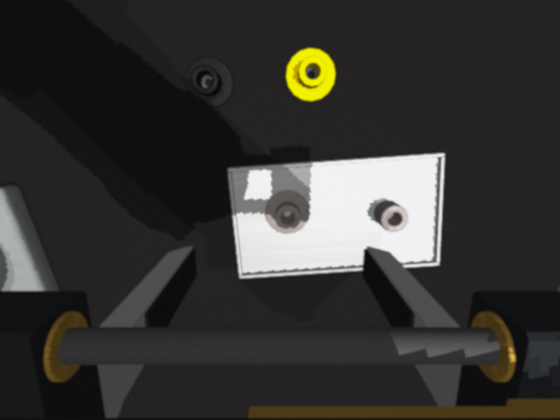

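Spindle axis is (0.4624, -0.1653), and the two turned views agree to 0.4 mm. In this view the flanged cap is at (288,213), the bush at (393,217), and the yellow and black ones are outside the tray. Next is a sharper fix on the hub.

```bash
python3 - <<'E'
from h import *
im=cv2.imread('pics/cap0.png')
v=cv2.resize(im[180:250,253:323],(560,560),interpolation=cv2.INTER_NEAREST)
v=cv2.convertScaleAbs(v,alpha=1.6)
cv2.imwrite('pics/capc.png',v)
E
```

```text
(no output)
```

View pics/capc.png

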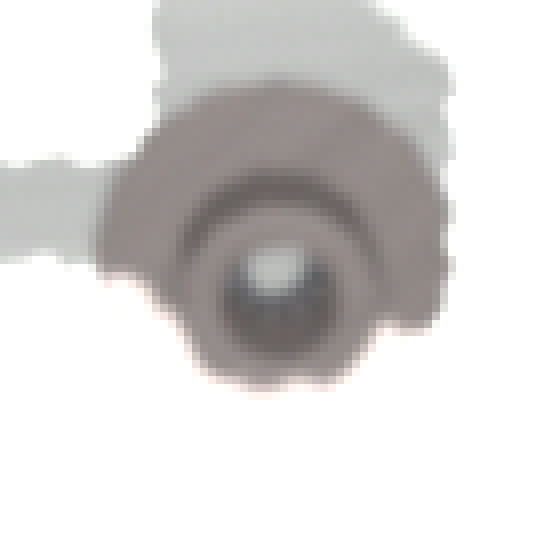

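```bash
python3 - <<'E'
from h import *
i=np.load('cap0.npy',allow_pickle=True).item()
c=onplane(i,(287.3,216.9),.027); print('cap',c)
# independent: top/side views, hub top
it,is_=robot.camera_info('top'),robot.camera_info('side')
pt=(190+243/400*90,190+167/400*90); ps=(170+419/5.6,255+132/5.6)
print(tri(it,pt,is_,ps))
c0=c[:2]
np.save('cap.npy',c0)
th=np.pi/2-np.deg2rad(15)
robot.gripper_to(.056)
robot.move_ptp(np.r_[c0,.08],down(th))
hit=robot.move_linear(np.r_[c0,.030],velocity=.08,threshold=6)
s=robot.get_state();print(hit,s['ee_pos'],s['force'],s['time'])
if not hit:
    robot.gripper_to(0.015); s=robot.get_state();print('open',s['opening'],s['force'],s['time'],s['ee_pos'])
E
```

```text
cap [0.49700587 0.14237749 0.027     ]
(array([0.49493459, 0.14000966, 0.02460148]), np.float64(0.005989385195226825))
False [0.49706864 0.14255648 0.03009749] [ 0.69167087  0.02296973 -0.32488896] 9.7667
open 0.022790751874973866 [-0.41110731 -0.20523186  2.99985127] 10.3833 [0.49709961 0.14237629 0.03011657]
```

```bash
python3 - <<'E'
from h import *
c0=np.load('cap.npy'); th=-np.deg2rad(15)
robot.gripper_to(.056)
robot.move_linear(np.r_[c0,.055],velocity=.1)
robot.move_ptp(np.r_[c0,.055],down(th))
hit=robot.move_linear(np.r_[c0,.030],velocity=.06,threshold=6)
robot.gripper_to(0.015); s=robot.get_state();print(hit,'open',s['opening'],s['force'],s['time'],s['ee_pos'])
robot.move_linear(np.r_[c0,.15],velocity=.12)
s=robot.get_state();print('open',s['opening'],s['force'],s['time'],s['qpos'],s['tool_rot'].round(2).tolist())
cv2.imwrite('pics/lift.png',robot.grab_frame('wrist')[:,:,::-1])
cv2.imwrite('pics/lifts.png',robot.grab_frame('side')[:,:,::-1])
E
```

```text
False open 0.022839064767082123 [0.01353451 0.38054716 3.20752668] 13.9167 [0.497142   0.14241289 0.03013978]
open 0.022658288971033235 [ 0.30552079  0.36435141 -1.21253009] 15.0667 [-0.22420408  0.32024031 -0.13533014  1.9486046   0.05518932  0.87732107
 -0.64982313] [[0.26, 0.97, -0.0], [0.97, -0.26, -0.0], [-0.0, -0.0, -1.0]]
```

View pics/lift.png

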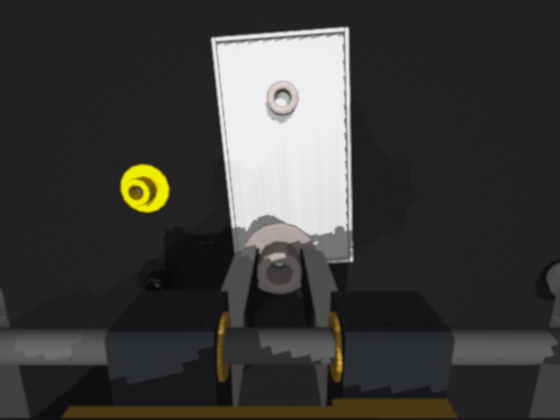

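View pics/lifts.png

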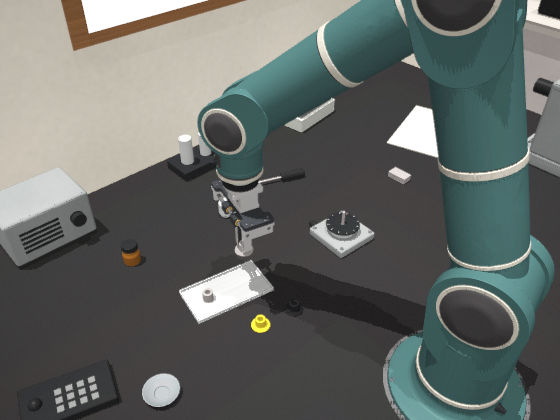

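The cap is held, with its bore at (279.5,272) centred between the pads and the opening steady at 22.7 mm. The tray now holds only the bush. Moving over the spindle and looking before the fit.

```bash
python3 - <<'E'
from h import *
S=np.array([.46245,-.1653])
robot.move_ptp(np.r_[S,.155],down(-np.deg2rad(15)))
robot.move_linear(np.r_[S,.122],velocity=.1); robot.pause(.15)
s=robot.get_state();i=robot.camera_info('wrist');im=robot.grab_frame('wrist')
print(s['time'],s['ee_pos'],s['force'],s['opening'],proj(i,s['ee_pos']-[0,0,.003]),proj(i,np.r_[S,.088]))
cv2.imwrite('pics/pre.png',im[:,:,::-1]);si=robot.grab_frame('side')
cv2.imwrite('pics/prec.png',np.hstack([cv2.resize(im[230:310,240:320,::-1],(400,400)),cv2.resize(si[170:250,300:380,::-1],(400,400))]))
E
```

```text
16.9833 [ 0.46289184 -0.16526457  0.1226102 ] [-0.15207949 -0.43643089 -1.01108472] 0.02244475490934565 [280.01715769 273.48612844] [279.14638757 252.46042803]
```

View pics/prec.png

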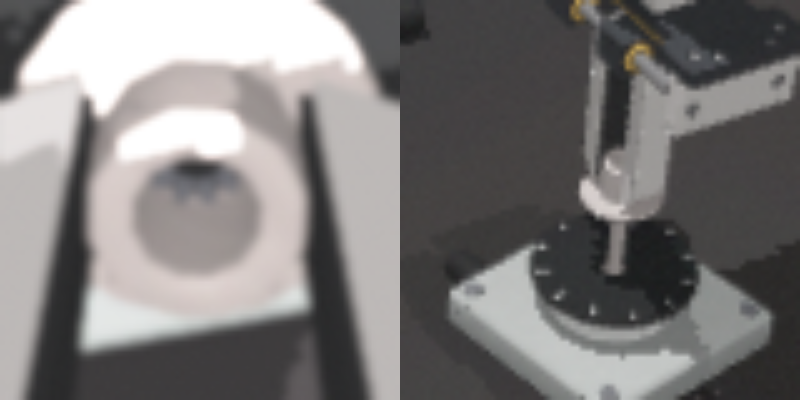

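The side crop shows the cap right over the spindle, with both axes at about x=618. The bore in the wrist view is at (279.6,273), against a predicted (280,273.5). Starting the entry.

```bash
python3 - <<'E'
from h import *
S=np.array([.46245,-.1653])
f0=robot.get_state()['force']; z=.116
robot.move_linear(np.r_[S,z],velocity=.05,threshold=8)
while z>.0945:
    z-=.002
    h=robot.move_linear(np.r_[S,z],velocity=.02,threshold=16)
    s=robot.get_state();f=s['force']-f0
    print(round(z,4),s['ee_pos'].round(4),f.round(2),round(s['opening'],4),round(s['time'],2),h)
    if h or abs(f[2])>18 or np.hypot(*f[:2])>6: break
E
```

```text
0.114 [ 0.4624 -0.1653  0.1139] [-1.24  0.66  0.8 ] 0.0227 17.6 False
0.112 [ 0.4624 -0.1653  0.1119] [ 0.05  0.54 -0.01] 0.0224 17.85 False
0.11 [ 0.4625 -0.1653  0.1099] [-0.23 -0.07 -0.2 ] 0.0226 18.1 False
0.108 [ 0.4627 -0.1655  0.1079] [ 2.39 -2.62 -4.92] 0.0226 18.35 False
0.106 [ 0.4627 -0.1655  0.1059] [ 5.19 -2.79 -6.36] 0.0223 18.6 False
0.104 [ 0.4627 -0.1655  0.1038] [ 4.5  -3.2  -6.02] 0.0228 18.85 False
0.102 [ 0.4627 -0.1655  0.1017] [ 6.49 -4.08 -6.05] 0.0227 19.1 False
```

The teeth have entered with no jam. The steady -6 N at rest is the reversed drag after each step's small rebound. The sideways 6.5/-4 N shows the axis slightly to +x, -y, so I'll ease that out and then feel downward in small steps.

```bash
python3 - <<'E'
from h import *
S=np.array([.46245,-.1653])+[.0006,-.0004]
f0=np.array([-.15,-.44,-1.01]); z=.101
log=[]
while z>.0835:
    h=robot.move_linear(np.r_[S,z],velocity=.01,threshold=20)
    s=robot.get_state();f=s['force']-f0
    print(round(z,4),s['ee_pos'].round(4),f.round(2),round(s['opening'],4),round(s['time'],2),h)
    if h or f[2]>0 or np.hypot(*f[:2])>11: break
    if f[2]<-12: break
    z-=.002
E
```

```text
0.101 [ 0.4629 -0.1656  0.1007] [ 2.75 -1.71 -1.58] 0.0225 19.38 False
0.099 [ 0.4629 -0.1656  0.0989] [ 0.24 -0.24  0.85] 0.0228 19.73 False
```

```bash
python3 - <<'E'
from h import *
S=np.array([.46245,-.1653])+[.0006,-.0004]
f0=np.array([-.15,-.44,-1.01]); z=.097
while z>.083:
    h=robot.move_linear(np.r_[S,z],velocity=.02,threshold=20)
    s=robot.get_state();f=s['force']-f0
    print(round(z,4),s['ee_pos'].round(4),f.round(2),round(s['opening'],4),round(s['time'],2),h)
    if h or f[2]>4 or np.hypot(*f[:2])>9 or f[2]<-12: break
    z-=.002
E
```

```text
0.097 [ 0.4628 -0.1656  0.0967] [ 2.59 -1.8  -5.94] 0.0228 19.98 False
0.095 [ 0.4629 -0.1656  0.0947] [ 1.57 -1.3  -6.48] 0.0222 20.23 False
0.093 [ 0.4629 -0.1656  0.0927] [ 1.55  0.09 -6.93] 0.0228 20.48 False
0.091 [ 0.4629 -0.1656  0.0907] [ 0.6   0.85 -5.94] 0.0227 20.73 False
0.089 [ 0.4629 -0.1657  0.0887] [ 0.6   0.78 -6.64] 0.0229 20.98 False
0.087 [ 0.4629 -0.1656  0.0868] [ 1.5   0.39 -6.75] 0.0226 21.23 False
0.085 [ 0.4629 -0.1657  0.0848] [ 0.6   0.75 -5.73] 0.0228 21.48 False
```

The lateral load is gone and the rest reading holds at -6.4 ± 0.5 N, so platter contact should show as a 2 N rise. Continuing in 1.5 mm steps.

```bash
python3 - <<'E'
from h import *
S=np.array([.46305,-.1657])
f0=np.array([-.15,-.44,-1.01]); z=.0835
while z>.064:
    h=robot.move_linear(np.r_[S,z],velocity=.02,threshold=19)
    s=robot.get_state();f=s['force']-f0
    print(round(z,4),s['ee_pos'].round(4),f.round(2),round(s['opening'],4),round(s['time'],2),h)
    if h or f[2]>-4.5 or np.hypot(*f[:2])>9 or f[2]<-12: break
    z-=.0015
E
```

```text
0.0835 [ 0.463  -0.1657  0.0834] [-0.75  0.74 -4.34] 0.0224 21.73 False
```

```bash
python3 - <<'E'
from h import *
S=np.array([.46305,-.1657])
f0=np.array([-.15,-.44,-1.01])
for z in (.0815,.0795):
    h=robot.move_linear(np.r_[S,z],velocity=.02,threshold=17)
    s=robot.get_state();f=s['force']-f0
    print(round(z,4),s['ee_pos'].round(4),f.round(2),round(s['opening'],4),round(s['time'],2),h)
    if h or f[2]>-3: break
E
```

```text
0.0815 [ 0.4629 -0.1657  0.0813] [-0.35  1.27 -5.33] 0.0227 21.98 False
0.0795 [ 0.463  -0.1657  0.0793] [-0.59  0.41 -6.11] 0.0227 22.23 False
```

No contact yet; the shorter step just rebounds less. Continuing with the consistent 2 mm steps.

```bash
python3 - <<'E'
from h import *
S=np.array([.46305,-.1657])
f0=np.array([-.15,-.44,-1.01]); z=.0775
while z>.062:
    h=robot.move_linear(np.r_[S,z],velocity=.02,threshold=18)
    s=robot.get_state();f=s['force']-f0
    print(round(z,4),s['ee_pos'].round(4),f.round(2),round(s['opening'],4),round(s['time'],2),h)
    if h or f[2]>-4.6 or np.hypot(*f[:2])>9 or f[2]<-12: break
    z-=.002
E
```

```text
0.0775 [ 0.463  -0.1657  0.0773] [-0.55  1.04 -6.62] 0.0228 22.48 False
0.0755 [ 0.463  -0.1657  0.0753] [-0.51  1.2  -4.07] 0.023 22.73 False
```

```bash
python3 - <<'E'
from h import *
S=np.array([.46305,-.1657])
f0=np.array([-.15,-.44,-1.01])
z=.0735
h=robot.move_linear(np.r_[S,z],velocity=.02,threshold=18)
s=robot.get_state();f=s['force']-f0
print(round(z,4),s['ee_pos'].round(4),f.round(2),round(s['opening'],4),round(s['time'],2),h)
i=robot.camera_info('wrist');im=robot.grab_frame('wrist');si=robot.grab_frame('side')
print(proj(i,s['ee_pos']-[0,0,.003]))
cv2.imwrite('pics/pressc.png',np.hstack([cv2.resize(im[230:310,240:320,::-1],(400,400)),cv2.resize(si[170:250,300:380,::-1],(400,400))]))
E
```

```text
0.0735 [ 0.463  -0.1657  0.0734] [-1.4   1.09 -2.93] 0.0228 22.98 False
[279.96261741 273.49480734]
```

View pics/pressc.png

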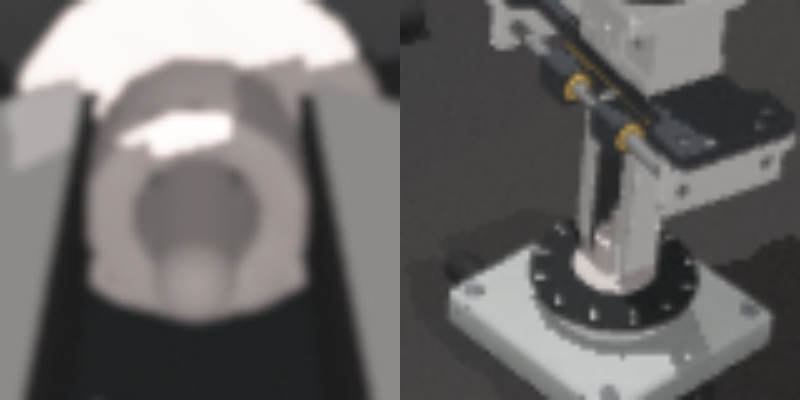

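Contact is felt (-6.4, then -4.1, then -2.9 N) and seen: the flange is on the platter and the spindle shows in the bore. The cap hasn't shifted in the grip. Contact height is about TCP 0.0756, so I'll press to about 4.3 mm of spring travel, short of solid at 6 mm.

```bash
python3 - <<'E'
from h import *
S=np.array([.46305,-.1657])
f0=np.array([-.15,-.44,-1.01])
for z in (.0724,.0714):
    h=robot.move_linear(np.r_[S,z],velocity=.015,threshold=17)
    s=robot.get_state();f=s['force']-f0
    print(z,s['ee_pos'].round(4),f.round(2),round(s['opening'],4),round(s['time'],2),h)
robot.pause(.5)
s=robot.get_state();print(s['ee_pos'].round(4),(s['force']-f0).round(2))
E
```

```text
0.0724 [ 0.463  -0.1657  0.0725] [-2.76  2.22  2.48] 0.0229 23.32 False
0.0714 [ 0.4631 -0.1657  0.0715] [-4.55  2.42  5.87] 0.0228 23.57 False
[ 0.4631 -0.1657  0.0715] [-4.6   2.25  6.91]
```

```bash
python3 - <<'E'
from h import *
S=np.array([.46288,-.1656])
f0=np.array([-.15,-.44,-1.01])
h=robot.move_linear(np.r_[S,.0709],velocity=.01,threshold=12)
robot.pause(.3)
s=robot.get_state();p=s['ee_pos'];print(p.round(4),(s['force']-f0).round(2),s['time'],h)
robot.gripper_to(.040)
s=robot.get_state();print(s['ee_pos'].round(4),(s['force']).round(2),s['opening'],s['time'])
i=robot.camera_info('wrist');im=robot.grab_frame('wrist');si=robot.grab_frame('side')
print(proj(i,p-[0,0,.003]))
cv2.imwrite('pics/relc.png',np.hstack([cv2.resize(im[230:310,240:320,::-1],(400,400)),cv2.resize(si[170:250,300:380,::-1],(400,400))]))
E
```

```text
[ 0.4631 -0.1657  0.0712] [-5.31  2.25  9.13] 24.625 False
[ 0.463  -0.1656  0.0709] [ 0.17  0.59 -0.94] 0.039972320548353944 25.1167
[280.26592698 273.78169749]
```

View pics/relc.png

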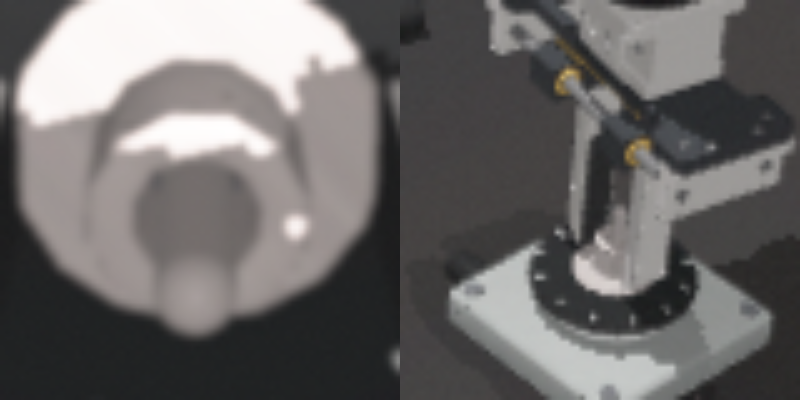

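```bash
python3 - <<'E'
from h import *
robot.gripper_to(.052)
p=robot.get_state()['ee_pos']
robot.move_linear(np.r_[p[:2],.205],velocity=.12); robot.pause(.3)
s=robot.get_state();i=robot.camera_info('wrist');im=robot.grab_frame('wrist');si=robot.grab_frame('side')
print(s['force'],s['time'],[proj(i,[.4629,-.1656,z]) for z in (.071,.048,.088)])
cv2.imwrite('pics/endc.png',np.hstack([cv2.resize(im[160:260,230:330,::-1],(400,400)),cv2.resize(si[170:250,300:380,::-1],(400,400))]))
cv2.imwrite('pics/ends.png',si[:,:,::-1])
E
```

```text
[-0.03873285 -0.08576437  0.23775252] 27.2083 [array([279.81110144, 213.44544861]), array([279.77409952, 207.71926359]), array([279.84214998, 218.25032675])]
```

View pics/endc.png

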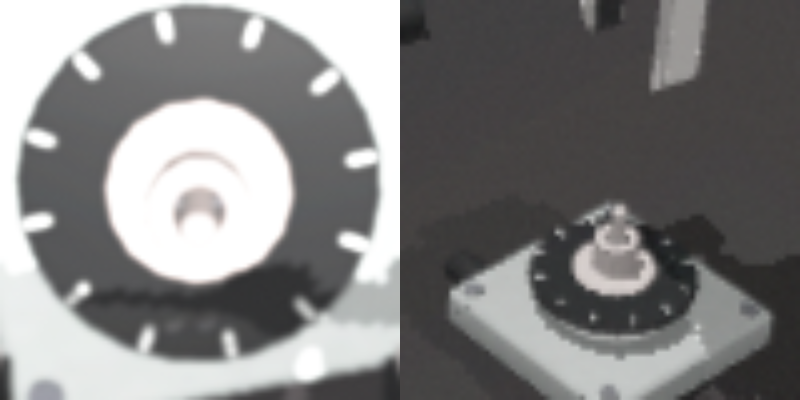

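View pics/ends.png

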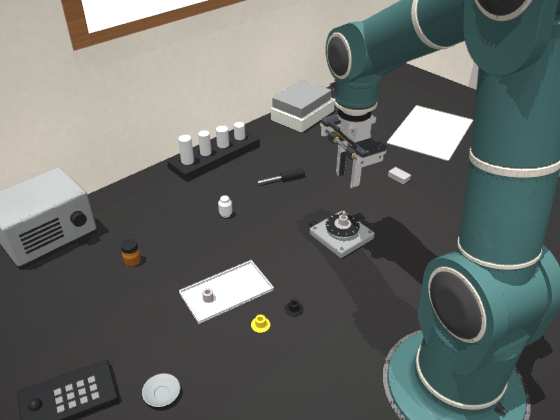

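The cap stands upright and centred on the spindle with its flange flat on the platter. Its bore is at wrist (279,212), against a predicted (280,213). The gripper is clear and the bystanders are unmoved in the side view. Handing in.

```bash
python3 -c "
from rig import robot
print(robot.sign_off(), robot.get_state()['time'])"
```

```text
the job is handed in; nothing more can be done
the job is handed in; nothing more can be done
```

The steel cap is pressed onto the spindle and released, and I handed the job in at about 27 s of the 48 s allowed. No verdict was reported.

**What I did:** I pinched the cap twice at right angles to centre it in the gripper. I found the spindle from two wrist views a half turn apart. The teeth went on without jamming, and the platter's contact showed as a step in the force at about 48 mm above the bench. I pressed about 4.4 mm further, out of the spring's 6 mm, then let go and backed off.

**Last checks:**
- **Position:** the cap is upright and centred on the spindle, within about 1 pixel of where it should appear. Its flange lies flat on the platter.
- **After release:** I saw no rise of the cap, and the force on the tool was back to about zero.
- **Surroundings:** the bush and other bystanders look unmoved in the side view.

**Not verified or in disagreement:**
- **Final bearing force:** I didn't measure it directly. From the spring travel I estimate 4 to 6 N.
- **Sideways load:** about 5 N remained while pressing, and shifting the tool slightly didn't remove it. It vanished on release.
- **Position estimates:** the fixed cameras put the spindle 2 to 3 mm from the wrist-camera position, and the cap about 3 mm. I went by the wrist camera; a 0.7 mm correction by feel on the way down cleared the sideways load there.
- **False contact:** one earlier force reading, at about 56 mm, looked like contact and turned out not to be.

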